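# Button a slide box shut and hold its hold-down bar raised

## Robot

A 6-joint arm with a two-finger parallel gripper is mounted at the origin on a cart in front of the work surface, level with it; the furniture and walls round the work are solid. World frame = base frame: x ahead of the robot, y to its left, z up, the work surface at z = 0. Lengths are in m, angles in rad, forces in N, time in s.
With the tool pointing down it reaches from about 0.325 to 0.85 m from the base axis. Payload 15.5 kg.
Tool frame: the origin (TCP) lies at the very end of the fingers, on their centre line; the grasp point (between the pads) lies 19 mm behind it (ctrl.hold_point_z is the distance from the TCP to the grasp point, in m); x points along the fingers, y is the direction in which the jaws open and shut, and the axes are right-handed (so a half turn about x gives the same grasp; the last joint's range is limited). The gripper opens to 91 mm and grips with 3 to 60 N. Pads are 32 mm wide; open, the fingers measure 118 mm over their backs; the gripper's body (76 mm by 178 mm) begins 60 mm behind the grasp point.
Start: joints at [-1.429, 0.494, 1.345, -0, 1.302, -0.096], TCP at [0.147, -0.608, 0.177] pointing down, gripper open.
Joint ranges: [-2.91, 2.91], [-0.82, 2.16], [0.22, 2.67], [-1.22, 4.37], [0.12, 2.79], [-3.08, 3.08]. Speed limits (rad/s): [1.89, 1.89, 2.57, 3.01, 3.01, 3.01].

## Interface

Orientations are given as a unit quaternion [w, x, y, z].
In Python, from workcell import ctrl gives the robot as it stands.
- The arm moves only by the tool apply_moves, never from a script. Its argument "motion" is a list of rows, each a list of 4 numbers: the shift along the tool's x, y, z in cm, then the turn about the tool's x in degrees. A call has 1 to 5 rows; each row is the pose to reach, as a shift and turn from the pose commanded when the call began, along the tool's axes at that moment; what a row does not reach only later rows make up. A row lasts 1/12 s, in which the tool goes at most 41.7 mm and 7.16 degrees, less where a joint would pass 70% of its speed; a pose out of reach is approached as far as the arm can. A call with a gripper value outside its range is refused whole. "gripper" is the closure, from -1 (fully open) to 1 (shut), so that 0 is half open, set as the call begins (left out, the last holds). The fingers move at their own pace and stop on an object; the grip force is fixed at half the most. Time passes only in rows, so rows that repeat a pose let the fingers close. It gives the time, the measured TCP pose, the force and the opening at its end, in the units of the state.
- ctrl.observe(): the state, without advancing time (a new reading comes with each control period).
- ctrl.snapshot(name): name is "scene" or "side" or "wrist"; returns the picture (400x640x3 uint8, blue, green, red); there is no depth.
- ctrl.camera_model(name): a dict with "K" (3x3 intrinsics, pixels), "D" ([k1, k2, p1, p2, k3] as OpenCV has them; the pictures are not rectified), "pose" (4x4, takes a point from camera to world coordinates); the wrist camera has in their place "mount" (4x4, takes a point from camera to tool coordinates, whose origin is the TCP and whose axes are the tool frame's). Camera axes: x right, y down, z forward; pixel columns grow to the right and rows downward; lengths in m; the calibration is good to about 2 mm. A picture is of the moment at which its call begins: read the wrist's pose just before it. camera_model takes no time and is no camera call.
- ctrl.sign_off(): hands the job in, once; it reports no verdict.
The state is a dict: "t": time; "joints": joint angles; "joint_vel": joint speeds; "tau": joint torques, N m; "eef_pos": TCP position; "tool_rot": TCP orientation; "contact_force": force on the tool from outside, world axes, zero at the start; "wrist_torque": the same for the moment, N m; "opening": finger opening in m.
Only numpy, scipy, OpenCV 4.12 (cv2) and the standard library are available. Lean on these libraries where they do the work, as an engineer would, in place of code of your own. Each camera call takes 0.05 s, during which the arm holds its last target.

## Task

The blue slide box sits in its white carrier, and the label on its lid has to be scanned. First turn the orange turn button squarely across the end of the box so that its lid stays shut; then pull the red latch tab sideways against its spring, lift the hold-down bar off its ball, and finish while still gripping it and holding it still with its free end raised at least 6 cm, leaving the box and the things around undisturbed.

Things in the scene. Friction and masses are not known exactly. Their poses are not given: they have to be found in the camera images.
- carrier: White carrier tray, fixed on the worktop, 265 x 175 x 10 mm. Origin at worktop height under the hold-down bar's centre line; the tray spans -130 to +135 mm in its x, -60 to +115 mm in its y. x runs along the bar, away from the robot; y points to the side with button and latch tab; z up.
- bar_hinge (a point): Centre of the hold-down bar's hinge, at carrier x +110, y 0, 55 mm up; the hinge axis is the carrier's y. The aluminium bar runs from here 200 mm along carrier -x to its coupler; it is 22 mm wide, 10 mm thick, mid-plane 55 mm up when down.
- ball (a point): Steel ball, 26 mm across, fixed on a neck at carrier x -90, y 0; this point is its top, 57 mm up. While the bar is down the ball is inside the bar's coupler block, 38 x 38 mm, top 68 mm up.
- holdbar (a joint): Angle of the bar, rad: 0 down on the ball, grows as the free end rises (turning about carrier +y), limit 1.1. The coupler is 200 mm from the hinge, so 0.30 rad lifts it about 60 mm. Bar and latch weigh 0.26 kg together and fall back when let go.
- turnbutton (a joint): Orange turn button, turning about the vertical, counter-clockwise from above as the value grows, 0 to 1.40 rad. At 1.40 (its stop) the wing points along carrier -y, squarely across the box's end; at 0 it is 80 degrees short of that, roughly along carrier -x. Starts at 0 to 0.45. Friction (0.04 N m) holds it where it is left.
- button_pivot (a point): Point on the turn button's axis at carrier x +20, y +85, 61 mm up; axes as the carrier's. The wing (16 mm wide, 45 to 51 mm up) reaches 53 mm from the axis. On it, along the wing, stands a finger grip 10 mm thick and 36 mm long (15 mm behind the axis to 21 mm in front), from 51 to 72 mm up.
- latch (a joint): Spring latch of the coupler: travel in m along carrier +y, away from the bar. 0: pin under the ball, bar locked; 0.014: fully drawn. The bar is free beyond 0.008. The spring pulls it back with about 3 N at 0 and 7 N fully drawn.
- latch_tab (a point): Grip centre of the latch's red upright tab, 26 mm along x, 14 mm along y, 55 mm from the bar's centre line when latched, 29 mm clear of the coupler block (rod and guide in that gap lie below 41 mm). Bar down: tab top 83 mm up, this point 65 mm. It moves with latch and bar, its axes are the bar's (the carrier's when down). The bar can be lifted by the tab.
- slide_box: Blue slide box with a lid, 40 x 90 x 32 mm, loose in the carrier's cradle, long side along carrier y, centred at carrier x +20, y 0 mm, on the tray (underside 10 mm up, lid 42 mm up). Origin at the centre of its underside.
- sample_cup: Bystander: cup with a yellow screw lid, 66 mm across, 68 mm tall. Origin at the centre of its underside.
- timer: Bystander: white bench timer, 60 x 68 x 24 mm. Origin at the centre of its underside.
- oil_bottle: Bystander: small brown dropper bottle with a black cap, 25 mm across, 62 mm tall. Origin at the centre of its underside.
- coverslip_box: Bystander: white carton, 42 x 60 x 30 mm. Origin at the centre of its underside.

How it is judged:
On the way, in this order (a step that is already met when the one before it is completed fails the run):
1. the turn button is across the box while the bar is still down (value of joint turnbutton above 1.22 rad and value of joint holdbar below 0.04 rad), for 0.2 s.
2. the latch is drawn sideways while the bar still sits on the ball (all of step 1 and value of joint latch above 0.008 m), for 0.1 s.
3. the bar is lifted off the ball (value of joint holdbar above 0.15 rad), for 0.1 s.
At the end, for the whole second after the job is handed in: The bar is held still by the fingers, raised at least 0.28 rad (about 55 mm at the coupler); the turn button is within 0.18 rad of squarely across the box; the slide box lies flat in its cradle (less than 6 mm above its seat, within 10 mm of its place) (value of joint holdbar above 0.28 rad and velocity of joint holdbar between -0.05 and 0.05 rad/s and contact force between the fingers and carrier above 0.5 N and value of joint turnbutton above 1.22 rad and horizontal distance between slide_box and button_pivot below 0.095 m and z of slide_box in the frame of carrier below 0.016 m and angle between slide_box's own z axis and vertical below 0.1 rad); the arm keeps its last pose, push and grip.
It fails at once if the bar is raised before the turn button is across the box (value of joint holdbar above 0.08 rad and value of joint turnbutton below 1.1 rad).
It fails at once if the slide box is displaced in its carrier (distance of slide_box from where it was at the start of the episode above 0.012 m).
It fails at once if a bystander is disturbed (distance of any of sample_cup, timer, oil_bottle, coverslip_box from where it was at the start of the episode above 0.03 m).
It also fails if it takes over 48 s, if anything falls off the work surface, if the arm or the gripper's body presses on something with over 40 N, if the wrist force passes 120 N, or if a joint passes its speed limit or range.

## Working session

There is one attempt and no reset: what is moved stays moved. The work goes in short steps, Python scripts to look and compute and a tool call to move; the robot and the scene stay as the last step left them, time stands still between calls to the robot, and variables do not carry over. Pictures are saved under pics/ and viewed, and the job is handed in when it is done.

Besides the shell and the picture viewer there is one more tool, called after ">>>" as name(argument=value, ...), one argument or row to a line, values as JSON. apply_moves: Moves the arm, as the interface text tells. Its arguments: {"type":"object","properties":{"motion":{"type":"array","items":{"type":"array","items":{"type":"number"}}},"gripper":{"type":"number"}},"required":["motion"]}

```bash
ls; mkdir -p pics
python3 - <<'E'
from workcell import ctrl
import cv2
print(ctrl.observe())
for n in("scene","side"):
    cv2.imwrite(f"pics/{n}0.png",ctrl.snapshot(n)); m=ctrl.camera_model(n); print(n,m)
print(ctrl.camera_model("wrist"), ctrl.hold_point_z)
E
```

```text
pics
{'t': 0.0, 'joints': array([-1.42952765e+00,  4.94231423e-01,  1.34612787e+00, -2.68847011e-05,
        1.30249372e+00, -9.54916368e-02]), 'joint_vel': array([ 0.00234434, -0.00089059,  0.0003296 ,  0.00040532, -0.00138825,
        0.00145297]), 'tau': array([-2.20873926e-04, -8.78811336e+01, -3.81856978e+01,  7.07545085e-02,
        5.33746916e-02, -4.74025785e-05]), 'eef_pos': array([ 0.14653465, -0.60714091,  0.1765094 ]), 'tool_rot': array([-0.08306925, -0.70213812, -0.08395981,  0.70217684]), 'contact_force': array([ 0.3227916 ,  0.74973879, -1.16543254]), 'wrist_torque': array([ 0.00900557, -0.00273364, -0.06635717]), 'opening': 0.0912411774346312}
scene {'K': array([[440.8227473 ,   0.        , 318.01083712],
       [  0.        , 440.8227473 , 208.40325719],
       [  0.        ,   0.        ,   1.        ]]), 'D': array([-0.0421435,  0.       ,  0.       ,  0.       ,  0.       ]), 'pose': array([[-0.8907576 , -0.30761944,  0.33454624,  0.2177444 ],
       [-0.45440596,  0.61599479, -0.64347932,  0.70072274],
       [-0.008132  , -0.7252039 , -0.68848615,  0.80464179],

[... 449 characters left out ...]
-0.6767072 , -0.73610902,  1.01533592],
       [ 0.        ,  0.        ,  0.        ,  1.        ]])}
{'K': array([[318.06336379,   0.        , 323.43588109],
       [  0.        , 318.06336379, 200.72240293],
       [  0.        ,   0.        ,   1.        ]]), 'D': array([-0.04677205,  0.        ,  0.        ,  0.        ,  0.        ]), 'mount': array([[ 2.57849003e-04, -2.36427417e-01,  9.71649119e-01,
        -2.07360890e-01],
       [ 9.99999840e-01, -4.27459545e-04, -3.69384494e-04,
         1.13086936e-03],
       [ 5.02673312e-04,  9.71649059e-01,  2.36427269e-01,
        -6.73850115e-02],
       [ 0.00000000e+00,  0.00000000e+00,  0.00000000e+00,
         1.00000000e+00]])} 0.0188
```

View pics/scene0.png

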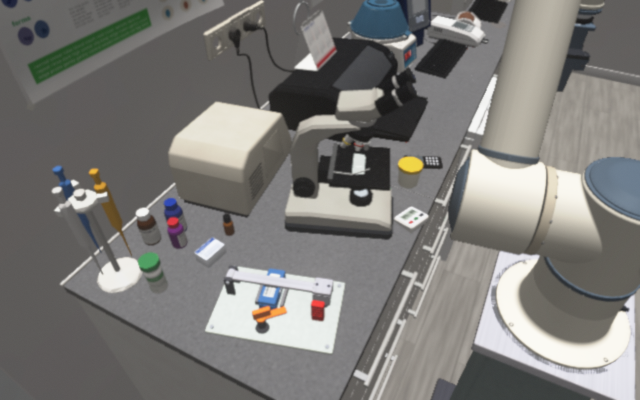

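View pics/side0.png

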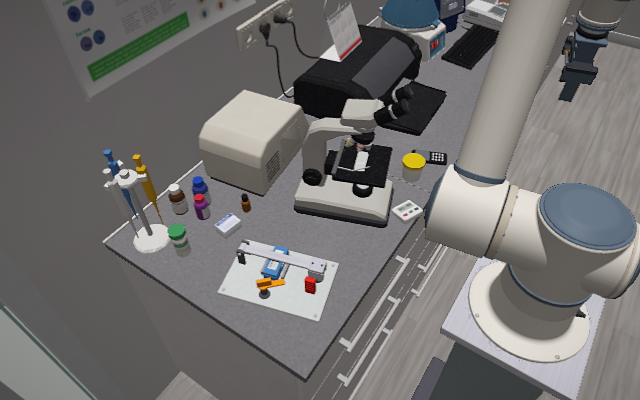

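The carrier is near scene px (275,310) and side px (280,280). I'll enlarge both.

Run:
```python
import cv2
a=cv2.imread("pics/scene0.png")[255:355,195:355]; cv2.imwrite("pics/scene0c.png",cv2.resize(a,None,fx=5,fy=5,interpolation=cv2.INTER_CUBIC))
a=cv2.imread("pics/side0.png")[230:325,210:345]; cv2.imwrite("pics/side0c.png",cv2.resize(a,None,fx=5.5,fy=5.5,interpolation=cv2.INTER_CUBIC))
```

```text
(no output)
```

View pics/scene0c.png

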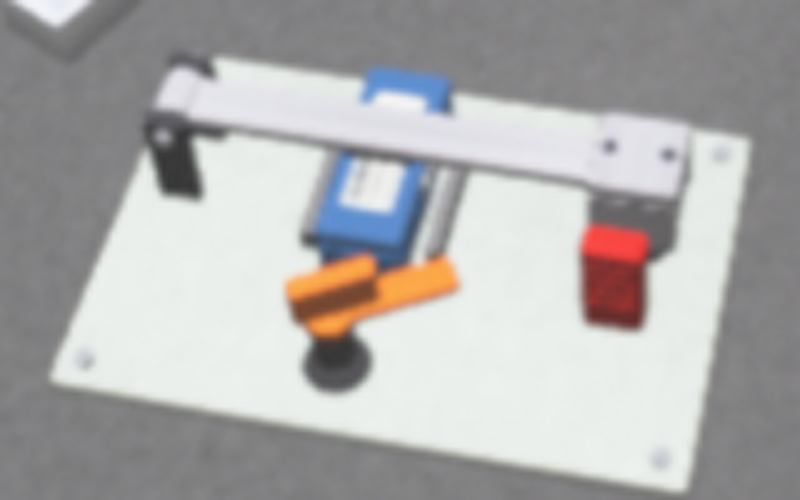

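View pics/side0c.png

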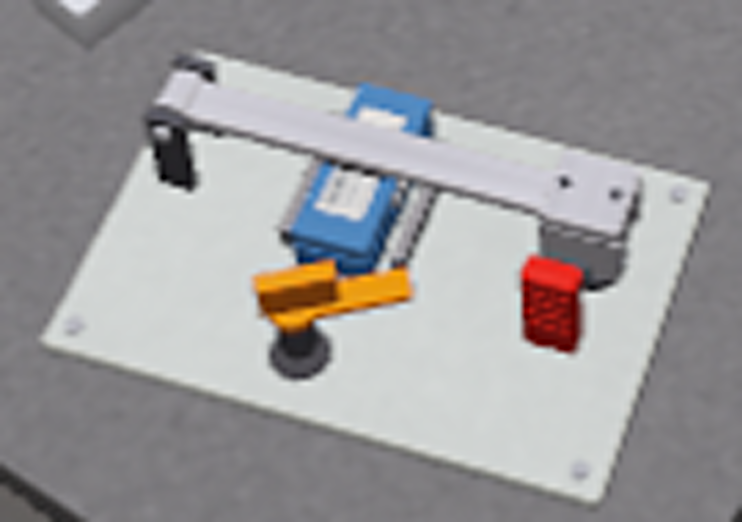

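```bash
cat > h.py <<'E'
import numpy as np, cv2
from workcell import ctrl
from scipy.spatial.transform import Rotation as R
def proj(n,P):
    m=ctrl.camera_model(n); T=np.linalg.inv(m["pose"]) 
    return cv2.projectPoints(np.asarray(P,float).reshape(-1,3),cv2.Rodrigues(T[:3,:3])[0],T[:3,3],m["K"],m["D"])[0][:,0]
def c2w(q,P):
    P=np.asarray(P,float).reshape(-1,3);c,s=np.cos(q[2]),np.sin(q[2])
    return np.c_[q[0]+c*P[:,0]-s*P[:,1],q[1]+s*P[:,0]+c*P[:,1],P[:,2]]
E
python3 - <<'E'
from h import *
from scipy.optimize import least_squares
C=np.array([[.135,.115,.01],[-.130,.115,.01],[-.13,-.06,.01],[.135,-.06,.01],[-.09,.055,.083],[-.109,-.019,.068],[-.109,.019,.068]])
S=np.array([[52,380],[688,490],[750,137],[212,57],[616,243],[690,122],[682,192]],float); S=(S+.5)/5-.5+[195,255]
D=np.array([[42,343],[600,503],[710,183],[190,50],[555,270],[638,178],[628,235]],float); D=(D+.5)/5.5-.5+[210,230]
f=lambda q:np.r_[(proj("scene",c2w(q,C))-S).ravel(),(proj("side",c2w(q,C))-D).ravel()]
best=min((least_squares(f,[.3,-.3,y],x_scale=.01) for y in(-2,-1,0,1,2,3)),key=lambda r:r.cost)
q=best.x;print(q,np.rad2deg(q[2]));print(f(q).reshape(-1,2).round(1).tolist())
np.save("q.npy",q)
for n,p in dict(button=[.02,.085,.061],tab=[-.09,.055,.065],hinge=[.11,0,.055],ball=[-.09,0,.057]).items(): w=c2w(q,p)[0];print(n,w,np.hypot(*w[:2]))
# button wing end angle
for th in np.arange(0,.5,.05):
    a=np.pi+0.171+th  # joint0 dir
    w=c2w(q,[.02+.053*np.cos(a),.085+.053*np.sin(a),.051]);g=c2w(q,[.02-.015*np.cos(a),.085-.015*np.sin(a),.072])
    print(round(th,2),[((proj(n,x)[0]+.5-o)*k-.5).round() for n,o,k in(("scene",np.array([195,255]),5),("side",np.array([210,230]),5.5)) for x in (w,g)])
R0=R.from_quat(ctrl.observe()["tool_rot"],scalar_first=True).as_matrix();print(R0.round(3))
E
```

```text
[0.54840318 0.23705411 0.27995653] 16.040327872093197
[[-0.6, 0.3], [0.3, 1.0], [1.1, 0.4], [-4.7, -0.8], [0.2, 0.3], [1.2, 0.6], [-0.3, 1.4], [0.2, -0.8], [0.4, -0.2], [0.7, -0.5], [1.8, -0.7], [-0.1, 0.0], [1.7, -2.2], [-1.1, -0.2]]
button [0.54413785 0.32427112 0.061     ] 0.6334333065577104
tab [0.44670984 0.26504457 0.065     ] 0.5194211270160747
hinge [0.6541206  0.26744863 0.055     ] 0.7066841773516136
ball [0.46190711 0.21218586 0.057     ] 0.508311925607123
0.0 [array([464., 312.]), array([287., 279.]), array([415., 316.]), array([258., 271.])]
0.05 [array([464., 306.]), array([287., 281.]), array([416., 310.]), array([257., 272.])]
0.1 [array([464., 300.]), array([286., 283.]), array([417., 305.]), array([257., 274.])]
0.15 [array([464., 295.]), array([286., 284.]), array([417., 300.]), array([257., 275.])]
0.2 [array([463., 289.]), array([287., 286.]), array([417., 295.]), array([257., 277.])]
0.25 [array([462., 284.]), array([287., 288.]), array([417., 290.]), array([257., 278.])]
0.3 [array([461., 278.]), array([287., 289.]), array([416., 285.]), array([257., 280.])]
0.35 [array([459., 273.]), array([287., 291.]), array([415., 279.]), array([257., 281.])]
0.4 [array([457., 267.]), array([288., 292.]), array([414., 274.]), array([257., 283.])]
0.45 [array([455., 262.]), array([288., 294.]), array([413., 270.]), array([258., 284.])]
[[-0.     0.235 -0.972]
 [ 0.001 -0.972 -0.235]
 [-1.    -0.001 -0.   ]]
```

Run:
```python
from h import *
from scipy.optimize import least_squares
C=np.array([[.135,.115,.01],[-.130,.115,.01],[-.13,-.06,.01],[-.09,.055,.083],[-.109,-.019,.068],[-.109,.019,.068]])
S=np.array([[52,380],[688,490],[750,137],[616,243],[690,122],[682,192]],float); S=(S+.5)/5-.5+[195,255]
D=np.array([[42,343],[600,503],[710,183],[555,270],[638,178],[628,235]],float); D=(D+.5)/5.5-.5+[210,230]
f=lambda q:np.r_[(proj("scene",c2w(q,C))-S).ravel(),(proj("side",c2w(q,C))-D).ravel()]
q=least_squares(f,[.55,.237,.28],x_scale=.01).x;print(q,np.rad2deg(q[2]));print(f(q).reshape(-1,2).round(1).tolist())
np.save("q.npy",q)
def gnd(n,px,z=0):
    m=ctrl.camera_model(n);u=cv2.undistortPoints(np.array([[px]],float),m["K"],m["D"])[0,0]
    d=m["pose"][:3,:3]@[u[0],u[1],1];o=m["pose"][:3,3];return (o+d*(z-o[2])/d[2])[:2].round(3)
for nm,n,px,z in [("mic base L","scene",(288,228),0),("mic base R","scene",(392,232),0),("mic base back R","scene",(391,205),.0),("timer","scene",(411,217),.02),("cup top","scene",(411,164),.068),("cup side","side",(414,160),.068),("calc","scene",(432,162),0),("edge","scene",(350,380),0),("edge2","scene",(470,130),0),("eyep@.3","scene",(395,95),.3),("eyep side@.3","side",(393,112),.3),("eyep@.25","scene",(395,95),.25),("eyep side@.25","side",(393,112),.25),("eyep@.35","scene",(395,95),.35),("eyep side@.35","side",(393,112),.35),("eyep@.4","scene",(395,95),.4),("eyep side@.4","side",(393,112),.4)]: print(nm,n,z,gnd(n,px,z))
```

```text
[0.54909765 0.23750943 0.28498374] 16.328365654397903
[[-0.9, 0.7], [0.3, 0.8], [0.7, 0.1], [-0.1, 0.2], [0.8, 0.4], [-0.6, 1.3], [-0.0, -0.5], [0.3, -0.4], [0.4, -0.8], [-0.3, -0.1], [1.4, -2.4], [-1.3, -0.4]]
mic base L scene 0 [0.644 0.047]
mic base R scene 0 [ 0.404 -0.058]
mic base back R scene 0.0 [ 0.44 -0.15]
timer scene 0.02 [ 0.374 -0.11 ]
cup top scene 0.068 [ 0.429 -0.257]
cup side side 0.068 [ 0.431 -0.257]
calc scene 0 [ 0.396 -0.382]
edge scene 0 [0.341 0.341]
edge2 scene 0 [ 0.333 -0.605]
eyep@.3 scene 0.3 [ 0.477 -0.185]
eyep side@.3 side 0.3 [ 0.469 -0.141]
eyep@.25 scene 0.25 [ 0.502 -0.273]
eyep side@.25 side 0.25 [ 0.496 -0.203]
eyep@.35 scene 0.35 [ 0.451 -0.097]
eyep side@.35 side 0.35 [ 0.443 -0.078]
eyep@.4 scene 0.4 [ 0.425 -0.01 ]
eyep side@.4 side 0.4 [ 0.417 -0.015]
```

>>> apply_moves(
  motion=[
    [-4,0,0,0],
    [-8,0,0,0],
    [-12,0,0,0],
    [-16,0,0,0],
    [-20,0,0,0],
  ],
)

```text
t: 0.52
eef_pos: [0.1466, -0.6069, 0.3789]
tool_rot: [0.083, 0.702, 0.084, -0.702]
contact_force: [0.1, -0.9, -0.3]
opening: 0.0914
```

>>> apply_moves(
  motion=[
    [-4,0,0,0],
    [-8,0,0,0],
    [-11,0,0,0],
    [-11,0,0,0],
  ],
)

```text
t: 0.85
eef_pos: [0.1468, -0.6084, 0.4935]
tool_rot: [0.087, 0.702, 0.08, -0.702]
contact_force: [0.4, 0.3, 0.8]
opening: 0.0912
```

>>> apply_moves(
  motion=[
    [0,-3.2,-2.4,0],
    [0,-6.4,-4.8,0],
    [0,-9.6,-7.2,0],
    [0,-12.8,-9.6,0],
    [0,-16,-12,0],
  ],
)

```text
t: 1.27
eef_pos: [0.226, -0.4219, 0.4866]
tool_rot: [-0.083, -0.702, -0.084, 0.702]
contact_force: [0.4, -0.2, 0.8]
opening: 0.0914
```

>>> apply_moves(
  motion=[
    [0,-3.2,-2.4,0],
    [0,-6.4,-4.8,0],
    [0,-9.6,-7.2,0],
    [0,-12.8,-9.6,0],
    [0,-16,-12,0],
  ],
)

```text
t: 1.68
eef_pos: [0.3049, -0.2382, 0.4869]
tool_rot: [-0.083, -0.702, -0.083, 0.702]
contact_force: [1.2, 0.8, -0.2]
opening: 0.0911
```

>>> apply_moves(
  motion=[
    [0,-3.5,-1.8,0],
    [0,-7,-3.6,0],
    [0,-10.5,-5.4,0],
    [0,-14,-7.2,0],
    [0,-17.5,-9,0],
  ],
)

```text
t: 2.1
eef_pos: [0.3508, -0.0476, 0.487]
tool_rot: [0.083, 0.702, 0.083, -0.702]
contact_force: [0.8, -0.5, -0.2]
opening: 0.0914
```

>>> apply_moves(
  motion=[
    [0,-3.5,-1.8,0],
    [0,-7,-3.6,0],
    [0,-10.5,-5.4,0],
    [0,-14,-7.2,0],
    [0,-17.5,-9,0],
  ],
)

```text
t: 2.52
eef_pos: [0.3973, 0.1439, 0.4869]
tool_rot: [-0.084, -0.702, -0.084, 0.702]
contact_force: [0.8, -1.9, -0.6]
opening: 0.0911
```

>>> apply_moves(
  motion=[
    [0,-2.8,-3,0],
    [0,-5.5,-6,0],
    [3,-8,-9,0],
    [6,-10,-12,0],
    [9.5,-11,-13,0],
  ],
)

```text
t: 2.93
eef_pos: [0.498, 0.2787, 0.3981]
tool_rot: [0.084, 0.703, 0.084, -0.701]
contact_force: [0.3, 0.2, 0.2]
opening: 0.0914
```

>>> apply_moves(
  motion=[
    [4,0,0,0],
    [8,0,0,0],
    [9.5,0,0,0],
    [9.5,0,0,0],
    [9.5,0,0,0],
  ],
)

```text
t: 3.35
eef_pos: [0.4958, 0.276, 0.3038]
tool_rot: [-0.084, -0.702, -0.083, 0.703]
contact_force: [0.2, 0.4, 0.8]
opening: 0.0913
```

Run:
```python
from h import *
import json
o=ctrl.observe(); im=ctrl.snapshot("wrist"); cv2.imwrite("pics/w1.png",im)
np.savez("w1.npz",p=o["eef_pos"],r=o["tool_rot"]); print(o["eef_pos"],o["joints"])
```

```text
[0.49580916 0.27597781 0.30377849] [4.02676742e-01 3.14500200e-01 1.29026584e+00 1.26932045e-05
 1.53807436e+00 1.73668755e+00]
```

View pics/w1.png

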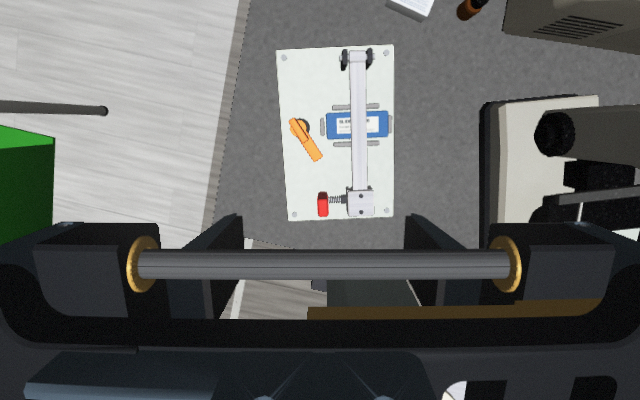

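Run:
```python
import cv2
a=cv2.imread("pics/w1.png")[40:225,265:405]; cv2.imwrite("pics/w1c.png",cv2.resize(a,None,fx=3.2,fy=3.2,interpolation=cv2.INTER_CUBIC))
a=cv2.imread("pics/w1.png")[100:225,270:400]; cv2.imwrite("pics/w1d.png",cv2.resize(a,None,fx=4.8,fy=4.8,interpolation=cv2.INTER_CUBIC))
```

```text
(no output)
```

View pics/w1c.png

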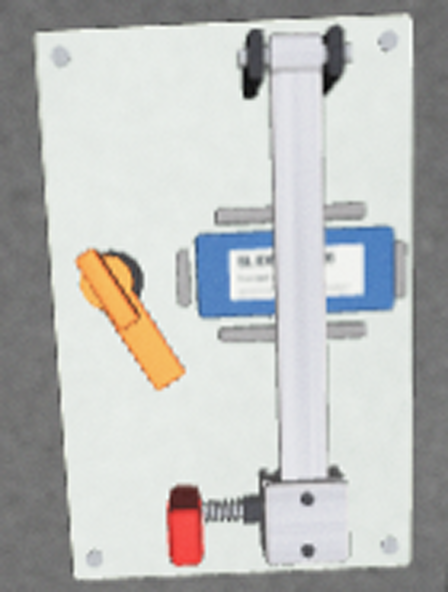

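View pics/w1d.png

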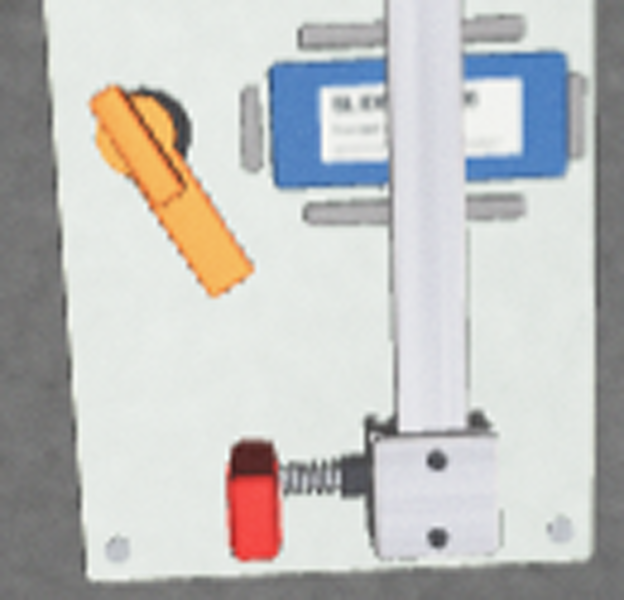

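```bash
cat >> h.py <<'E'
def wproj(p,r,P):
    m=ctrl.camera_model("wrist");Tt=np.eye(4);Tt[:3,:3]=R.from_quat(r,scalar_first=True).as_matrix();Tt[:3,3]=p
    T=np.linalg.inv(Tt@m["mount"])
    return cv2.projectPoints(np.asarray(P,float).reshape(-1,3),cv2.Rodrigues(T[:3,:3])[0],T[:3,3],m["K"],m["D"])[0][:,0]
E
python3 - <<'E'
from h import *
from scipy.optimize import least_squares
w=np.load("w1.npz")
C=np.array([[135,115,10],[-130,115,10],[-130,-60,10],[135,-60,10],[-71,19,68],[-71,-19,68],[-109,19,68],[-109,-19,68],[-77,62,83],[-77,48,83],[-103,62,83],[-103,48,83]])/1e3
U=np.r_[(np.array([[37,32],[76,578],[411,566],[411,14]])+.5)/3.2-.5+[265,40],(np.array([[375,435],[497,433],[377,557],[498,557],[230,480],[280,475],[238,560],[280,558],[233,283]])+.5)/4.8-.5+[270,100]]
def wing(a): return [.02+.053*np.cos(a),.085+.053*np.sin(a),.051]
f=lambda v:(wproj(w["p"],w["r"],c2w(v,np.r_[C,[wing(v[3]+np.deg2rad(190))]]))-U).ravel()
r=least_squares(f,[.549,.2375,.285,.3],x_scale=.01);print(r.x,np.rad2deg(r.x[2]));print(f(r.x).reshape(-1,2).round(1).tolist())
q0=np.load("q.npy");print(q0)
np.save("q1.npy",r.x)
for q in(q0,r.x):print(c2w(q,[[.02,.085,.061],[-.09,.055,.065]]))
E
```

```text
[0.5518625  0.23706465 0.28128194 0.3533749 ] 16.116267922731623
[[-1.2, -1.2], [-0.8, 0.9], [0.7, 0.0], [1.2, -1.0], [-0.3, 0.7], [0.9, -0.0], [-0.0, 0.9], [0.9, -0.3], [-0.3, -0.8], [-0.6, -0.2], [-1.0, 0.5], [0.2, 0.5], [0.3, 0.5]]
[0.54909765 0.23750943 0.28498374]
[[0.54439392 0.32470389 0.061     ]
 [0.44726489 0.2649883  0.065     ]]
[[0.54748157 0.32427593 0.061     ]
 [0.45013215 0.2649203  0.065     ]]
```

>>> apply_moves(
  motion=[
    [3,-1,-2,-7],
    [6,-2,-4,-14],
    [9,-3,-6,-21],
    [12,-3.5,-6,-28],
    [15,-3.5,-6,-33],
  ],
)

```text
t: 3.82
eef_pos: [0.5481, 0.3259, 0.1544]
tool_rot: [0.282, 0.65, 0.282, -0.647]
contact_force: [-0.3, 1.6, 0.1]
opening: 0.0911
```

>>> apply_moves(
  motion=[
    [0,0,0,0],
    [0,0,0,0],
  ],
)

```text
t: 3.98
eef_pos: [0.5465, 0.3243, 0.1549]
tool_rot: [-0.279, -0.65, -0.279, 0.65]
contact_force: [0.5, 0.8, 1.7]
opening: 0.0912
```

Run:
```python
from h import *
o=ctrl.observe(); im=ctrl.snapshot("wrist"); cv2.imwrite("pics/w2.png",im)
print(o["eef_pos"]); m=R.from_quat(o["tool_rot"],scalar_first=True).as_matrix(); print(m.round(3), np.rad2deg(np.arctan2(m[1,1],m[0,1])))
g=c2w((.550,.237,np.deg2rad(16.2)),[[.02,.085,.061]])[0];print(g,m.T@(g-o["eef_pos"]))
np.savez("w2.npz",p=o["eef_pos"],r=o["tool_rot"])
```

```text
[0.54650168 0.32427589 0.1548625 ]
[[-0.     0.724 -0.69 ]
 [-0.    -0.69  -0.724]
 [-1.    -0.     0.   ]] -43.60854241486193
[0.54549163 0.32420479 0.061     ] [ 0.09386258 -0.00067926  0.00074094]
```

View pics/w2.png

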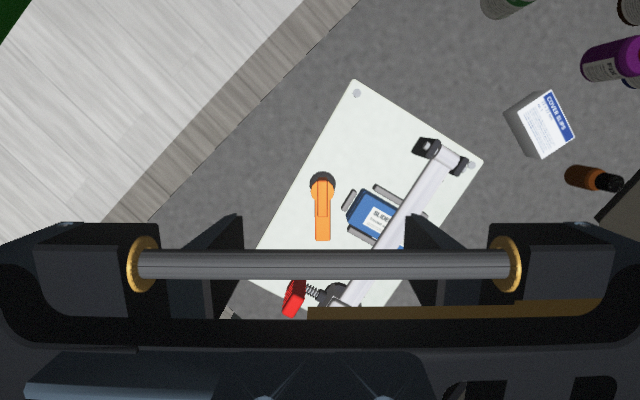

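>>> apply_moves(
  motion=[
    [3,0,0,0],
    [6,0,0,0],
    [8.5,0,0,0],
    [10,0,0,0],
    [10,0,0,0],
  ],
  gripper=0.3,
)

```text
t: 4.45
eef_pos: [0.5464, 0.324, 0.0538]
tool_rot: [-0.279, -0.65, -0.278, 0.65]
contact_force: [-0.4, 0.1, 0.2]
opening: 0.0606
```

>>> apply_moves(
  motion=[
    [0,0,0,0],
    [0,0,0,0],
  ],
)

```text
t: 4.62
eef_pos: [0.548, 0.3249, 0.0567]
tool_rot: [0.279, 0.651, 0.279, -0.648]
contact_force: [0.8, 0.2, -0.2]
opening: 0.0473
```

Run:
```python
from h import *
o=ctrl.observe(); im=ctrl.snapshot("wrist"); cv2.imwrite("pics/w3.png",cv2.resize(im[130:330,220:430],None,fx=3,fy=3)); s=ctrl.snapshot("scene");cv2.imwrite("pics/s3.png",cv2.resize(s[230:370,170:370],None,fx=4,fy=4))
print(o["eef_pos"],o["contact_force"],o["opening"])
```

```text
[0.54795556 0.32493629 0.05666898] [ 0.79531732  0.17927949 -0.18046757] 0.04734966772880394
```

View pics/w3.png

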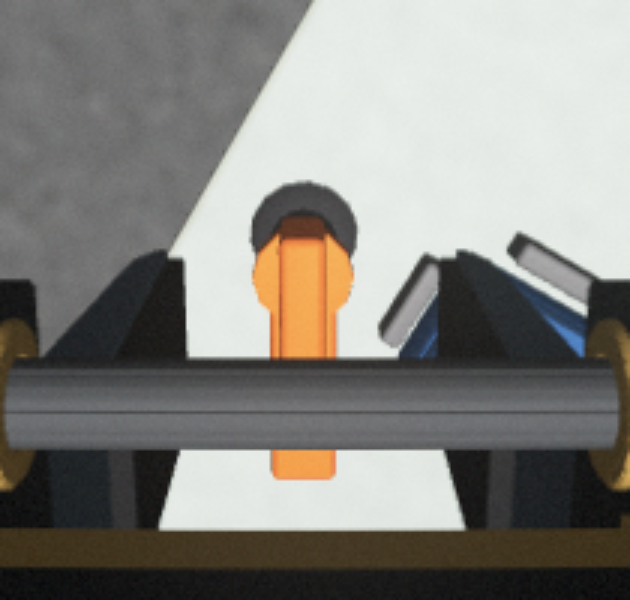

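View pics/s3.png

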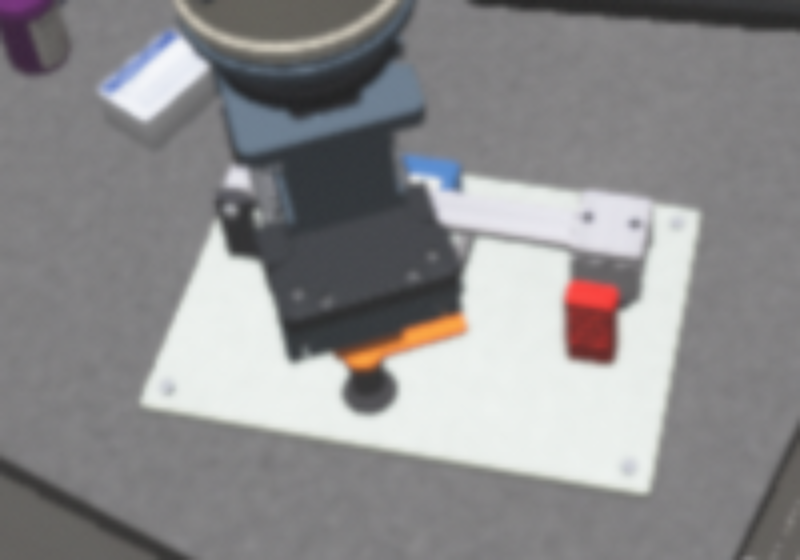

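>>> apply_moves(
  motion=[
    [0,-0.15,0,0],
    [0,-0.15,0,0],
    [0,-0.15,0,0],
    [0,-0.15,0,0],
    [0,-0.15,0,0],
  ],
  gripper=1,
)

```text
t: 5.13
eef_pos: [0.5451, 0.3252, 0.0539]
tool_rot: [0.279, 0.65, 0.279, -0.65]
contact_force: [0.3, -0.1, -0.1]
opening: 0.0059
```

>>> apply_moves(
  motion=[
    [0,0,0,0],
    [0,0,0,0],
    [0,0,0,0],
  ],
)

```text
t: 5.38
eef_pos: [0.545, 0.3252, 0.0537]
tool_rot: [-0.279, -0.649, -0.279, 0.65]
contact_force: [0.6, -0.4, -0.6]
opening: 0.0007
```

Run:
```python
from h import *
o=ctrl.observe(); im=ctrl.snapshot("wrist"); cv2.imwrite("pics/w4.png",cv2.resize(im[130:330,220:430],None,fx=3,fy=3)); s=ctrl.snapshot("scene");cv2.imwrite("pics/s4.png",cv2.resize(s[230:370,170:370],None,fx=4,fy=4))
print(o["eef_pos"],o["contact_force"],o["opening"])
```

```text
[0.54500293 0.3251903  0.05373721] [ 0.55971002 -0.40775828 -0.55526674] 0.0006689622459706548
```

View pics/w4.png

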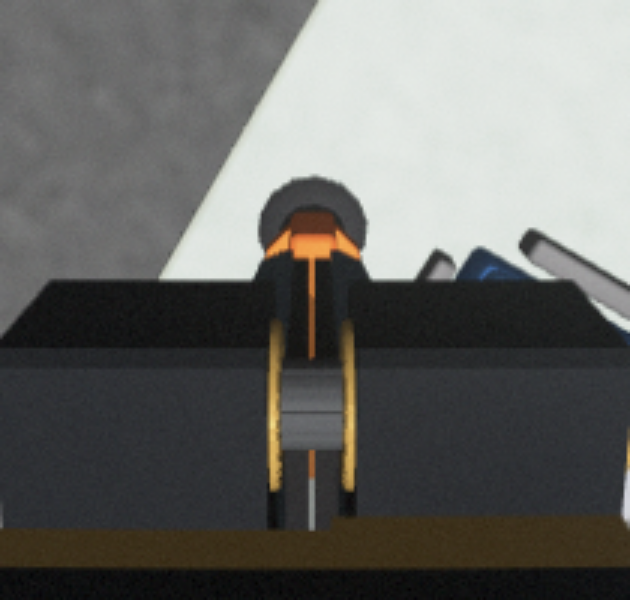

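View pics/s4.png

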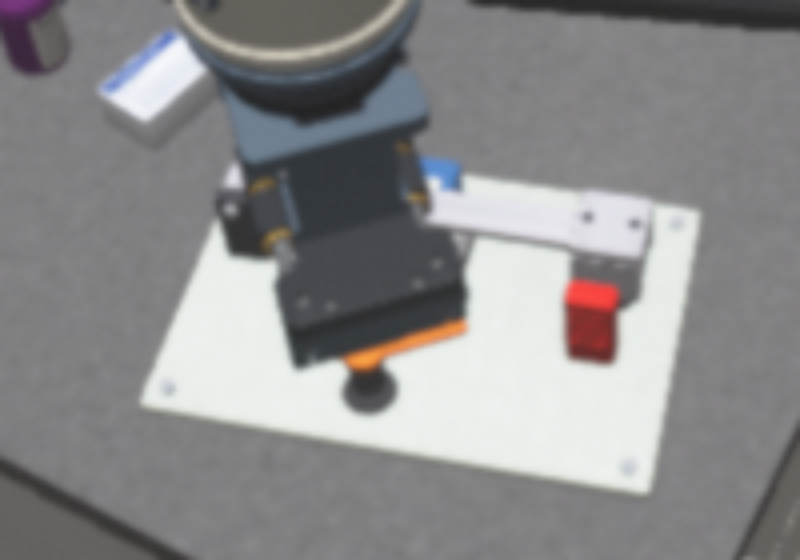

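Run:
```python
from h import *
m=ctrl.camera_model("wrist");T=np.linalg.inv(m["mount"])
def tp(P): return cv2.projectPoints(np.asarray(P,float).reshape(-1,3),cv2.Rodrigues(T[:3,:3])[0],T[:3,3],m["K"],m["D"])[0][:,0]
g=lambda u:((u-[220,130])*3).round()
print("tool pts: tcp, grasp, tip edge z-16mm, at -40mm z-16",g(tp([[0,0,0],[-.019,0,0],[0,0,-.016],[0,0,.016],[-.019,0,-.016],[-.04,0,-.016],[-.06,0,-.016]])).tolist())
o=ctrl.observe();q=(.550,.237,np.deg2rad(16.2),.353);a=np.deg2rad(190)+q[3]
d=np.array([np.cos(a),np.sin(a)]);n=np.array([-d[1],d[0]])
for z in(.051,.072):
  P=[np.r_[[.02,.085]+s*d+t*n,z] for s in(-.015,.021) for t in(-.005,.005)]
  print(z,g(wproj(o["eef_pos"],o["tool_rot"],c2w(q,P))).tolist())
P=[np.r_[[.02,.085]+.053*d+t*n,.051] for t in(-.008,.008)];print(g(wproj(o["eef_pos"],o["tool_rot"],c2w(q,P))).tolist())
```

```text
tool pts: tcp, grasp, tip edge z-16mm, at -40mm z-16 [[303.0, 281.0], [303.0, 309.0], [303.0, 213.0], [304.0, 347.0], [303.0, 235.0], [302.0, 265.0], [300.0, 300.0]]
0.051 [[286.0, 216.0], [330.0, 216.0], [287.0, 364.0], [329.0, 364.0]]
0.072 [[283.0, 240.0], [332.0, 240.0], [284.0, 402.0], [331.0, 402.0]]
[[275.0, 486.0], [340.0, 486.0]]
```

Run:
```python
from h import *
o=ctrl.observe();m=R.from_quat(o["tool_rot"],scalar_first=True).as_matrix()
for n,off in(("scene",[170,230]),):
  for x in(0,-.02,-.037,-.06,-.08):
    P=[o["eef_pos"]+m@[x,y,z] for y in(-.0145,.0145) for z in(-.016,.016)]
    print(n,x,((proj(n,P)-off)*4).round().tolist())
s=ctrl.snapshot("side");u=proj("side",o["eef_pos"])[0].astype(int);print(u)
cv2.imwrite("pics/sd4.png",cv2.resize(s[u[1]-70:u[1]+50,u[0]-70:u[0]+80],None,fx=5,fy=5))
for x in(0,-.02,-.037,-.06,-.08):
    P=[o["eef_pos"]+m@[x,y,z] for y in(-.0145,.0145) for z in(-.016,.016)]
    print("side",x,((proj("side",P)-u+70)*5).round().tolist())
```

```text
scene 0 [[335.0, 378.0], [399.0, 358.0], [321.0, 330.0], [384.0, 311.0]]
scene -0.02 [[330.0, 355.0], [395.0, 336.0], [317.0, 307.0], [380.0, 288.0]]
scene -0.037 [[326.0, 335.0], [392.0, 316.0], [312.0, 287.0], [377.0, 268.0]]
scene -0.06 [[321.0, 307.0], [388.0, 288.0], [307.0, 259.0], [372.0, 240.0]]
scene -0.08 [[316.0, 282.0], [384.0, 263.0], [301.0, 233.0], [368.0, 215.0]]
[262 283]
side 0 [[325.0, 386.0], [391.0, 373.0], [317.0, 335.0], [382.0, 323.0]]
side -0.02 [[321.0, 363.0], [388.0, 350.0], [312.0, 312.0], [379.0, 300.0]]
side -0.037 [[317.0, 344.0], [385.0, 330.0], [309.0, 292.0], [376.0, 280.0]]
side -0.06 [[312.0, 316.0], [381.0, 303.0], [303.0, 264.0], [372.0, 252.0]]
side -0.08 [[307.0, 291.0], [377.0, 278.0], [299.0, 240.0], [368.0, 227.0]]
```

View pics/sd4.png

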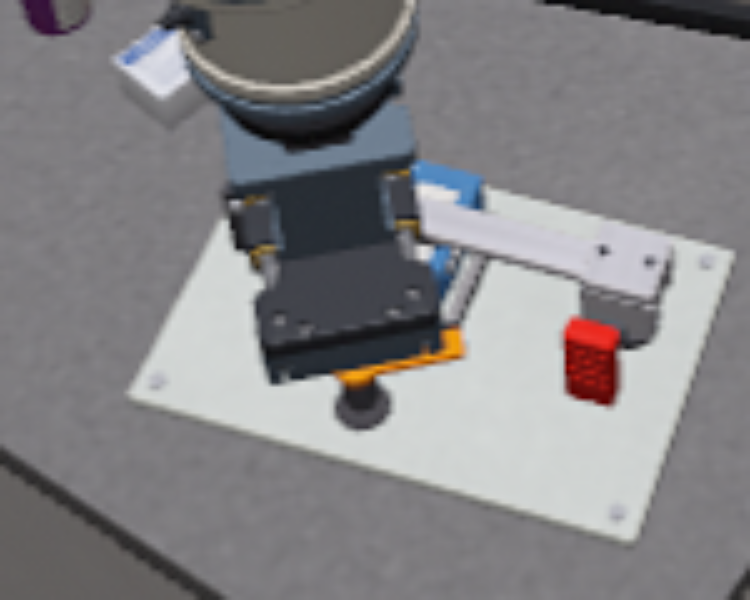

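>>> apply_moves(
  motion=[
    [0,0,0,0],
    [0,0,0,0],
    [0,0,0,0],
    [0,0,0,0],
    [0,0,0,0],
  ],
  gripper=0.3,
)

```text
t: 5.95
eef_pos: [0.5451, 0.3252, 0.0538]
tool_rot: [0.279, 0.65, 0.28, -0.65]
contact_force: [0.7, -0.2, -0.7]
opening: 0.0306
```

>>> apply_moves(
  motion=[
    [0.5,0,0,0],
    [1,0,0,0],
    [1.5,0,0,0],
    [1.5,0,0,0],
  ],
)

```text
t: 6.28
eef_pos: [0.5443, 0.3248, 0.0374]
tool_rot: [-0.28, -0.649, -0.279, 0.65]
contact_force: [-0.5, -1.0, -0.2]
opening: 0.0319
```

Run:
```python
from h import *
o=ctrl.observe(); im=ctrl.snapshot("wrist"); cv2.imwrite("pics/w5.png",cv2.resize(im[130:330,220:430],None,fx=3,fy=3))
print(o["eef_pos"],o["contact_force"],o["opening"])
```

```text
[0.54429    0.32484051 0.03737437] [-0.51639492 -1.0391139  -0.16737668] 0.031943339699374754
```

View pics/w5.png

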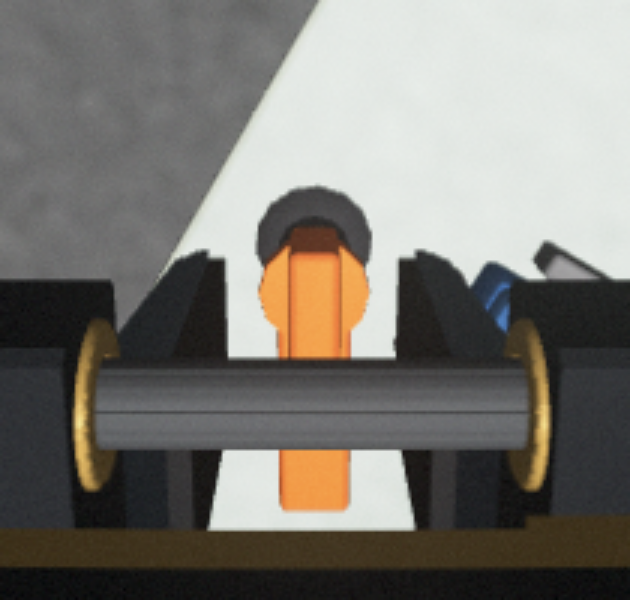

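>>> apply_moves(
  motion=[
    [0.3,0,0,0],
    [0.6,0,0,0],
    [0.9,0,0,0],
    [0.9,0,0,0],
  ],
)

```text
t: 6.67
eef_pos: [0.5447, 0.3251, 0.0292]
tool_rot: [-0.28, -0.649, -0.28, 0.65]
contact_force: [0.1, -0.7, 0.1]
opening: 0.0322
```

Run:
```python
from h import *
o=ctrl.observe(); im=ctrl.snapshot("wrist"); cv2.imwrite("pics/w6.png",cv2.resize(im[130:330,220:430],None,fx=3,fy=3)); s=ctrl.snapshot("side");cv2.imwrite("pics/sd6.png",cv2.resize(s[213:333,192:342],None,fx=5,fy=5))
print(o["eef_pos"],o["contact_force"],o["opening"])
```

```text
[0.54472929 0.32506419 0.02917534] [ 0.05673457 -0.65222326  0.07220518] 0.03216282863529658
```

View pics/w6.png

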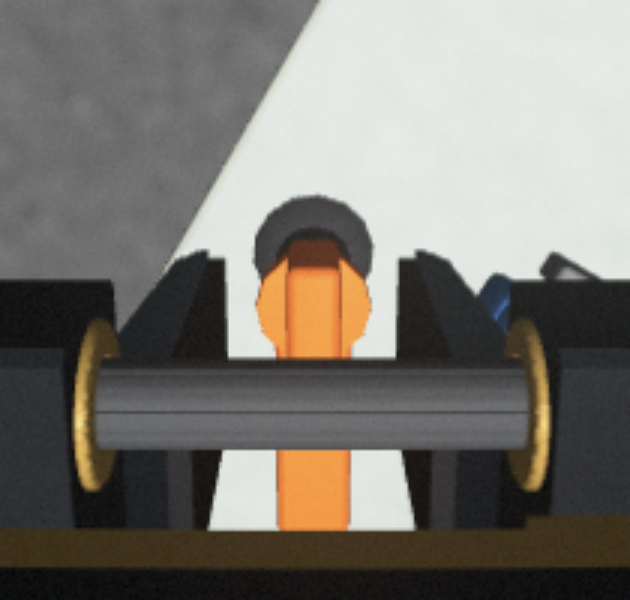

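View pics/sd6.png

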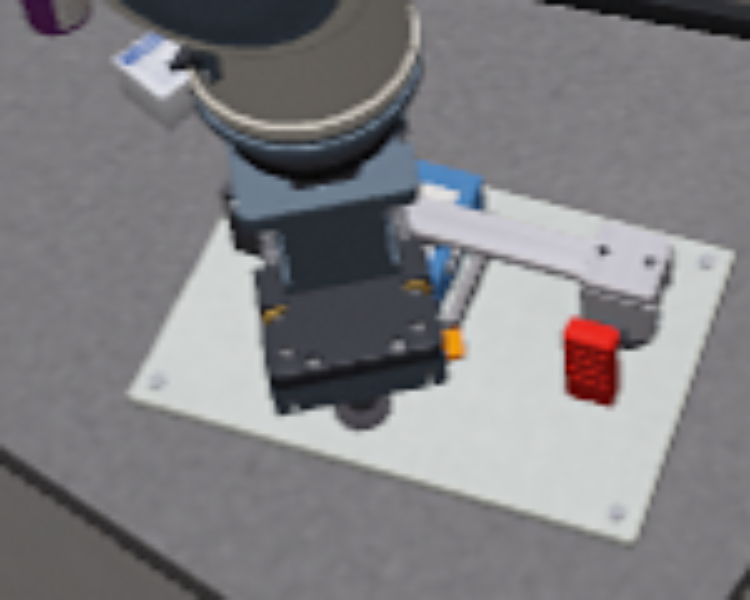

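>>> apply_moves(
  motion=[
    [0.3,0,0,0],
    [0.6,0,0,0],
    [0.9,0,0,0],
    [0.9,0,0,0],
  ],
)

```text
t: 7.1
eef_pos: [0.5447, 0.325, 0.0201]
tool_rot: [-0.28, -0.649, -0.28, 0.65]
contact_force: [-0.6, -1.0, 0.2]
opening: 0.032
```

>>> apply_moves(
  motion=[
    [0,0,0,0],
    [0,0,0,0],
    [0,0,0,0],
    [0,0,0,0],
    [0,0,0,0],
  ],
  gripper=1,
)

```text
t: 7.52
eef_pos: [0.5453, 0.3251, 0.021]
tool_rot: [0.28, 0.65, 0.279, -0.649]
contact_force: [0.9, -1.4, -0.5]
opening: 0.0097
```

>>> apply_moves(
  motion=[
    [0,0,0,-6],
    [0,0,0,-12],
    [0,0,0,-18],
    [0,0,0,-24],
    [0,0,0,-30],
  ],
)

```text
t: 7.93
eef_pos: [0.5454, 0.325, 0.021]
tool_rot: [0.44, 0.554, 0.439, -0.554]
contact_force: [2.0, -2.7, -0.8]
opening: 0.01
```

>>> apply_moves(
  motion=[
    [0,0,0,-6],
    [0,0,0,-12],
    [0,0,0,-18],
    [0,0,0,-24],
    [0,0,0,-28],
  ],
)

```text
t: 8.35
eef_pos: [0.5456, 0.3251, 0.021]
tool_rot: [0.561, 0.431, 0.56, -0.431]
contact_force: [2.5, -1.8, -1.2]
opening: 0.0097
```

>>> apply_moves(
  motion=[
    [0,0,0,0],
    [0,0,0,0],
  ],
)

```text
t: 8.52
eef_pos: [0.5456, 0.3251, 0.0209]
tool_rot: [0.559, 0.433, 0.559, -0.433]
contact_force: [4.1, -3.5, 0.1]
opening: 0.0094
```

Run:
```python
from h import *
o=ctrl.observe(); im=ctrl.snapshot("wrist"); cv2.imwrite("pics/w7.png",im); 
print(o["eef_pos"],o["contact_force"],o["opening"],o["joints"])
m=R.from_quat(o["tool_rot"],scalar_first=True).as_matrix();print(np.rad2deg(np.arctan2(m[1,1],m[0,1])))
```

```text
[0.5455885  0.32509427 0.02094997] [ 4.1264404  -3.52176717  0.05512259] 0.009370698813093988 [ 4.43647216e-01  6.81062674e-01  1.47193642e+00 -5.04056458e-04
  9.87785746e-01  1.92157628e-01]
14.425188472364123
```

View pics/w7.png

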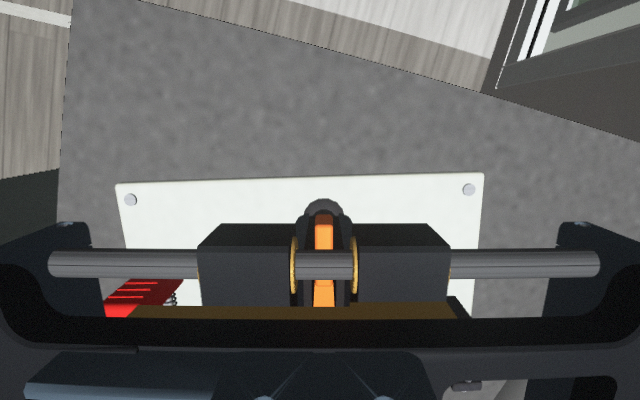

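>>> apply_moves(
  motion=[
    [0,0,0,0],
    [0,0,0,0],
    [0,0,0,0],
    [0,0,0,0],
  ],
  gripper=0.3,
)

```text
t: 8.9
eef_pos: [0.5448, 0.3253, 0.0208]
tool_rot: [0.559, 0.433, 0.559, -0.433]
contact_force: [-0.6, -0.1, -0.8]
opening: 0.0314
```

>>> apply_moves(
  motion=[
    [-2,0,0,0],
    [-5,0,0,0],
    [-9,0,0,0],
    [-13,0,0,0],
    [-16,0,0,0],
  ],
)

```text
t: 9.32
eef_pos: [0.5453, 0.3256, 0.1842]
tool_rot: [0.56, 0.433, 0.559, -0.432]
contact_force: [1.6, 0.2, 0.2]
opening: 0.0316
```

>>> apply_moves(
  motion=[
    [-1,-2,0.7,7],
    [-2,-4,1.4,14],
    [-3,-6.5,2.1,21],
    [-3,-9,2.8,28],
    [-3,-10.9,3.5,35],
  ],
  gripper=-0.2,
)

```text
t: 9.73
eef_pos: [0.4467, 0.2633, 0.2113]
tool_rot: [0.401, 0.582, 0.402, -0.582]
contact_force: [0.9, 0.6, 0.3]
opening: 0.0546
```

>>> apply_moves(
  motion=[
    [0,0,0,7],
    [0,0,0,14],
    [0,0,0,21],
    [0,0,0,28],
    [0,0,0,35],
  ],
)

```text
t: 10.15
eef_pos: [0.4481, 0.2639, 0.2109]
tool_rot: [-0.208, -0.676, -0.208, 0.676]
contact_force: [0.1, -0.6, 0.2]
opening: 0.0541
```

>>> apply_moves(
  motion=[
    [0,0,0,7],
    [0,0,0,14],
    [0,0,0,18],
    [0,0,0,18],
    [0,0,0,18],
  ],
)

```text
t: 10.57
eef_pos: [0.4482, 0.2639, 0.2108]
tool_rot: [-0.103, -0.7, -0.103, 0.7]
contact_force: [0.5, 0.2, -0.1]
opening: 0.0545
```

Run:
```python
from h import *
o=ctrl.observe(); im=ctrl.snapshot("wrist"); cv2.imwrite("pics/w8.png",im); s=ctrl.snapshot("scene");cv2.imwrite("pics/s8.png",cv2.resize(s[240:360,190:360],None,fx=4.5,fy=4.5))
np.savez("w8.npz",p=o["eef_pos"],r=o["tool_rot"])
m=R.from_quat(o["tool_rot"],scalar_first=True).as_matrix();print(o["eef_pos"],np.rad2deg(np.arctan2(m[1,1],m[0,1])),o["opening"])
```

```text
[0.44820976 0.26394442 0.21080618] -73.29931376024894 0.054545968039631305
```

View pics/w8.png

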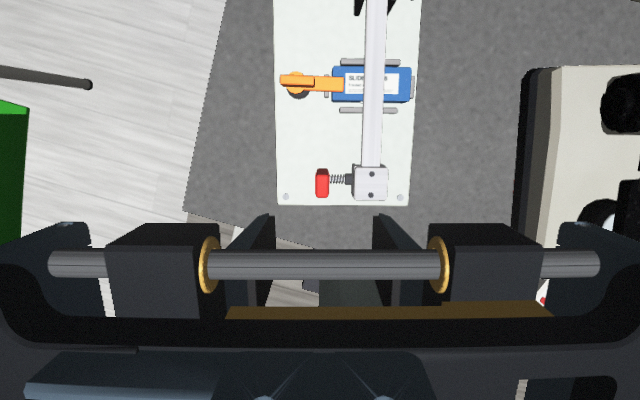

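View pics/s8.png

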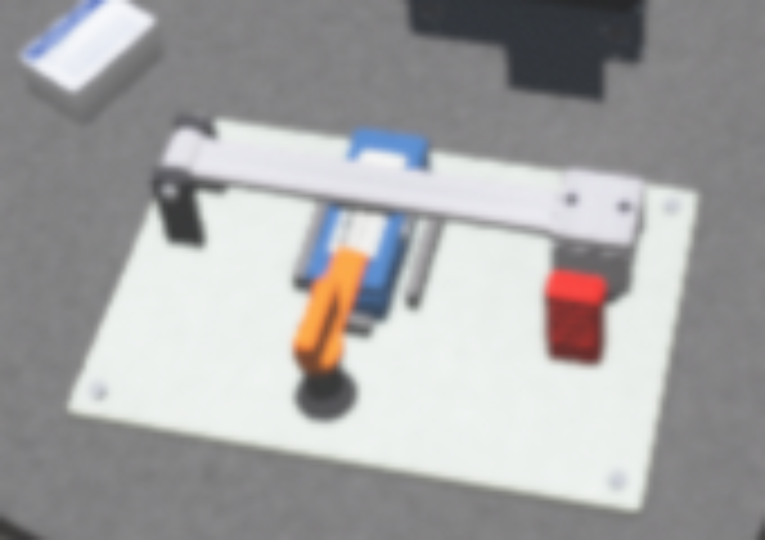

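Run:
```python
from h import *
im=cv2.imread("pics/w8.png");cv2.imwrite("pics/w8c.png",cv2.resize(im[150:215,270:420],None,fx=5,fy=5,interpolation=cv2.INTER_CUBIC))
w=np.load("w8.npz");m=R.from_quat(w["r"],scalar_first=True).as_matrix()
q=(.550,.237,np.deg2rad(16.2))
T=c2w(q,np.array([[-77,62,83],[-77,48,83],[-103,62,83],[-103,48,83],[-71,19,68],[-71,-19,68],[-109,19,68],[-109,-19,68]])/1e3)
print(((wproj(w["p"],w["r"],T)-[270,150]+.5)*5-.5).round().tolist())
g=c2w(q,[[-.09,.055,.065]])[0];print(g,m.T@(g-w["p"]))
```

```text
[[228.0, 130.0], [294.0, 130.0], [228.0, 249.0], [293.0, 249.0], [424.0, 94.0], [596.0, 96.0], [419.0, 261.0], [586.0, 262.0]]
[0.44822906 0.26470695 0.065     ] [ 0.14580623 -0.00071029 -0.00025204]
```

View pics/w8c.png

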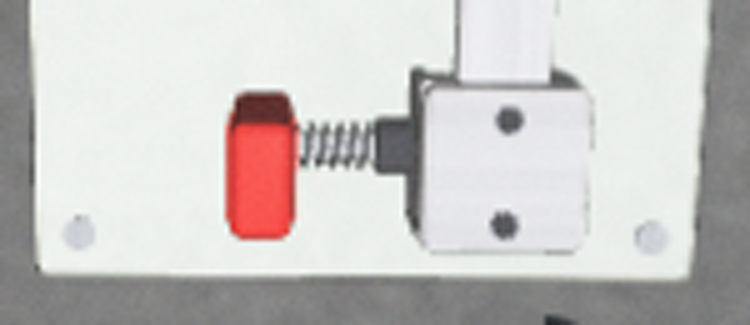

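>>> apply_moves(
  motion=[
    [3,-0.1,-0.1,0],
    [6,-0.1,-0.1,0],
    [9,-0.1,-0.1,0],
    [9,-0.1,-0.1,0],
    [9,-0.1,-0.1,0],
  ],
  gripper=0.35,
)

```text
t: 11.08
eef_pos: [0.4483, 0.2648, 0.1204]
tool_rot: [-0.103, -0.699, -0.102, 0.701]
contact_force: [-0.4, 0.1, 0.7]
opening: 0.03
```

Run:
```python
from h import *
o=ctrl.observe(); im=ctrl.snapshot("wrist"); cv2.imwrite("pics/w9.png",cv2.resize(im[100:330,210:440],None,fx=2.6,fy=2.6))
print(o["eef_pos"],o["opening"])
```

```text
[0.44825371 0.26483914 0.12042264] 0.029958044787497105
```

View pics/w9.png

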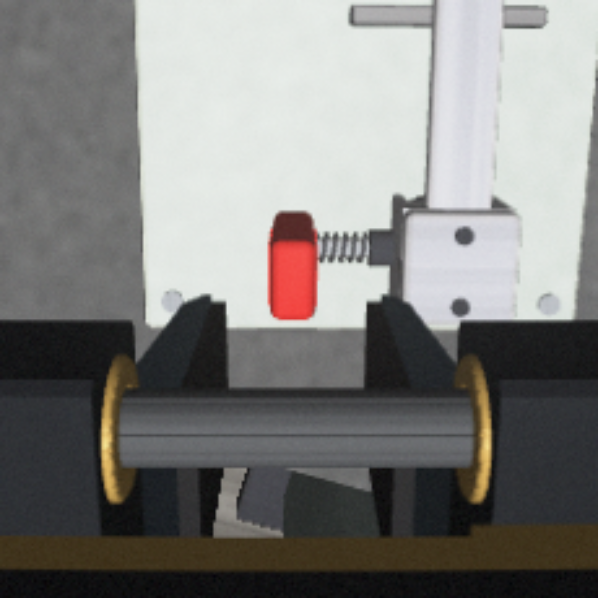

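>>> apply_moves(
  motion=[
    [2,0,0,0],
    [4,0,0,0],
    [6,0,0,0],
    [6.5,0,0,0],
    [6.5,0,0,0],
  ],
)

```text
t: 11.55
eef_pos: [0.4493, 0.2653, 0.0564]
tool_rot: [-0.102, -0.7, -0.102, 0.7]
contact_force: [0.1, -1.0, -0.3]
opening: 0.0299
```

Run:
```python
from h import *
o=ctrl.observe(); im=ctrl.snapshot("wrist"); cv2.imwrite("pics/w10.png",cv2.resize(im[100:330,210:440],None,fx=2.6,fy=2.6))
print(o["eef_pos"],o["opening"],o["contact_force"])
```

```text
[0.44929702 0.26528796 0.05635495] 0.02990442484047012 [ 0.06266568 -0.95498156 -0.26160782]
```

View pics/w10.png

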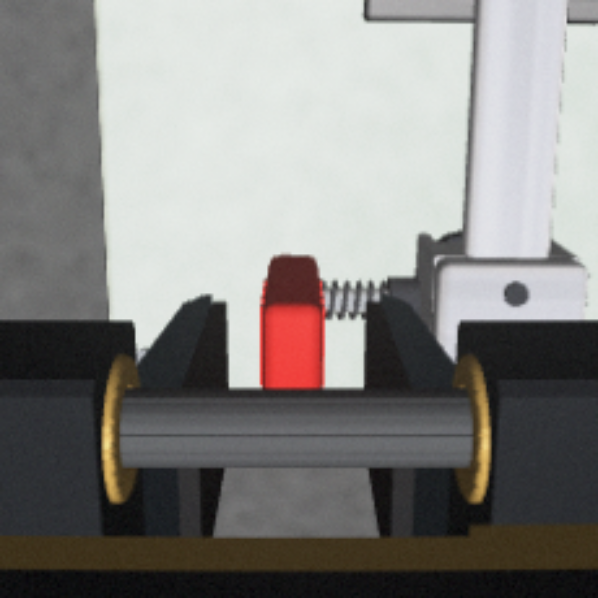

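>>> apply_moves(
  motion=[
    [1,-0.1,0,0],
    [2,-0.1,0,0],
    [3,-0.1,0,0],
    [4,-0.1,0,0],
    [4,-0.1,0,0],
  ],
)

```text
t: 12.02
eef_pos: [0.4477, 0.2656, 0.0138]
tool_rot: [-0.102, -0.699, -0.102, 0.701]
contact_force: [-0.6, -0.5, 0.0]
opening: 0.0297
```

>>> apply_moves(
  motion=[
    [0,0,0,0],
    [0,0,0,0],
    [0,0,0,0],
    [0,0,0,0],
    [0,0,0,0],
  ],
  gripper=1,
)

```text
t: 12.43
eef_pos: [0.4488, 0.2661, 0.0161]
tool_rot: [0.102, 0.7, 0.102, -0.7]
contact_force: [-0.6, -0.5, 0.5]
opening: 0.0142
```

Run:
```python
from h import *
o=ctrl.observe(); im=ctrl.snapshot("wrist"); cv2.imwrite("pics/w11.png",cv2.resize(im[100:330,210:440],None,fx=2.6,fy=2.6))
print(o["eef_pos"],o["opening"],o["contact_force"])
```

```text
[0.44880766 0.26610783 0.01606437] 0.014220319354160574 [-0.57338901 -0.46546088  0.46766972]
```

View pics/w11.png

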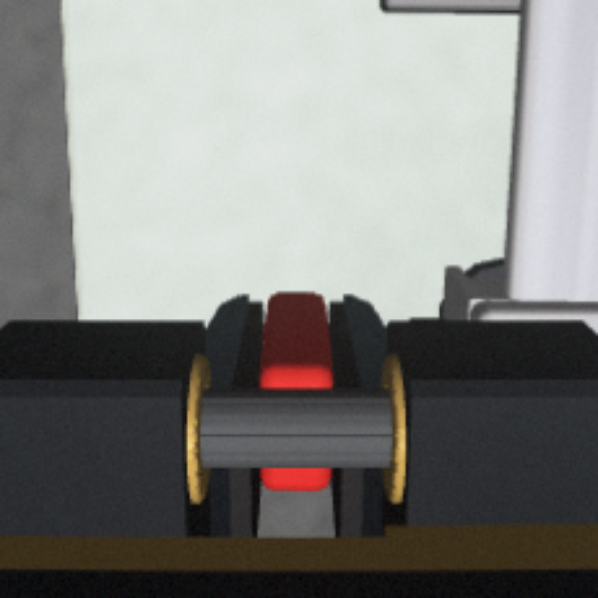

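>>> apply_moves(
  motion=[
    [0,-0.3,0,0],
    [0,-0.6,0,0],
    [0,-0.9,0,0],
    [0,-1.2,0,0],
    [0,-1.2,0,0],
  ],
)

```text
t: 12.9
eef_pos: [0.4454, 0.278, 0.0159]
tool_rot: [0.102, 0.7, 0.102, -0.7]
contact_force: [2.2, -5.8, 2.6]
opening: 0.014
```

>>> apply_moves(
  motion=[
    [0,0,0,0],
    [0,0,0,0],
    [0,0,0,0],
  ],
)

```text
t: 13.15
eef_pos: [0.4455, 0.2777, 0.0159]
tool_rot: [0.102, 0.7, 0.102, -0.7]
contact_force: [1.6, -5.7, 1.9]
opening: 0.0139
```

Run:
```python
from h import *
o=ctrl.observe(); im=ctrl.snapshot("wrist"); cv2.imwrite("pics/w12.png",cv2.resize(im[100:330,210:440],None,fx=2.6,fy=2.6))
print(o["eef_pos"],o["opening"],o["contact_force"])
```

```text
[0.44547179 0.27768889 0.01594221] 0.013949073015122033 [ 1.58699494 -5.73748135  1.91574592]
```

View pics/w12.png

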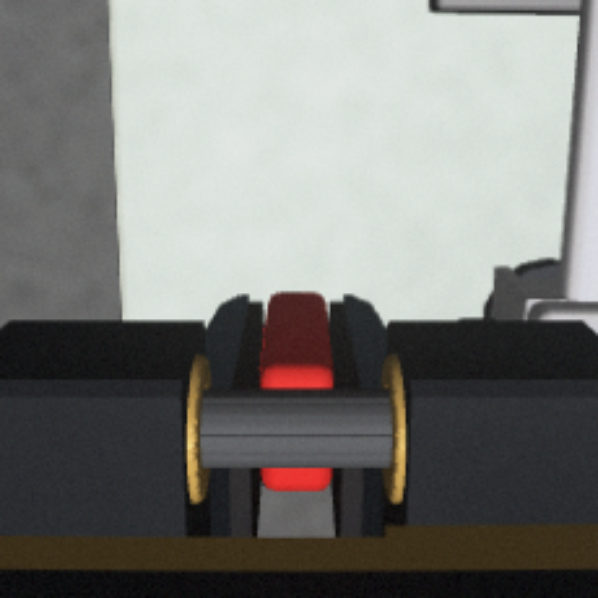

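>>> apply_moves(
  motion=[
    [-1,0,-0.1,0],
    [-2,0,-0.25,0],
    [-3,0,-0.45,0],
    [-3.95,0,-0.7,0],
    [-4.9,0,-1,0],
  ],
)

```text
t: 13.62
eef_pos: [0.4534, 0.2798, 0.0648]
tool_rot: [-0.102, -0.699, -0.101, 0.701]
contact_force: [-2.3, -5.7, -2.4]
opening: 0.014
```

Run:
```python
from h import *
o=ctrl.observe(); s=ctrl.snapshot("scene");cv2.imwrite("pics/s13.png",cv2.resize(s[220:360,180:360],None,fx=4.4,fy=4.4))
print(o["eef_pos"],o["opening"],o["contact_force"])
```

```text
[0.45342348 0.27979099 0.06475744] 0.013983579379782141 [-2.26827344 -5.66259104 -2.43592389]
```

View pics/s13.png

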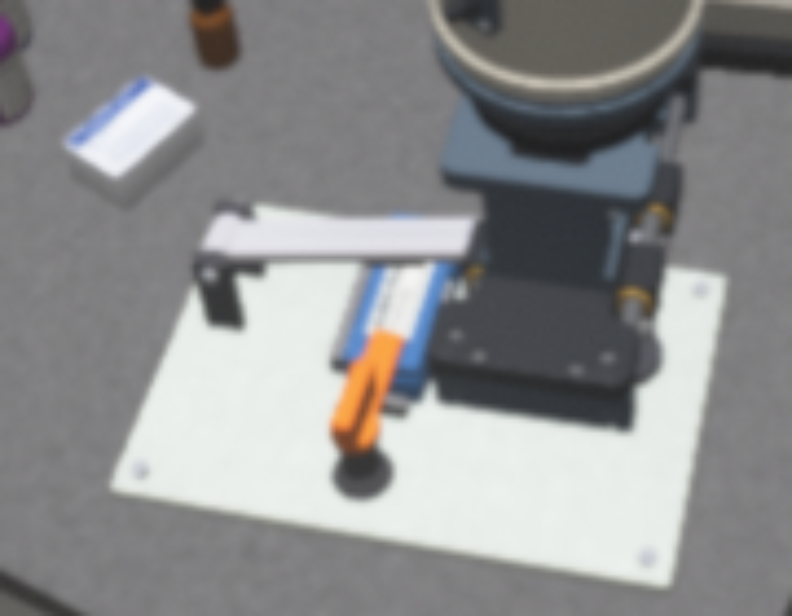

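The bar is rising with the fingers, and the button and box haven't moved. I'll lift the rest of the way.

>>> apply_moves(
  motion=[
    [-0.6,0,-0.25,0],
    [-1.2,0,-0.5,0],
    [-1.8,0,-0.75,0],
    [-2.4,0,-1,0],
    [-2.4,0,-1,0],
  ],
)

```text
t: 14.08
eef_pos: [0.4631, 0.2827, 0.0891]
tool_rot: [-0.102, -0.699, -0.101, 0.701]
contact_force: [-6.4, -8.3, 1.3]
opening: 0.0142
```

>>> apply_moves(
  motion=[
    [0,0,0,0],
    [0,0,0,0],
    [0,0,0,0],
    [0,0,0,0],
    [0,0,0,0],
  ],
)

```text
t: 14.5
eef_pos: [0.4628, 0.2826, 0.0884]
tool_rot: [-0.102, -0.699, -0.101, 0.701]
contact_force: [-3.8, -7.3, 1.8]
opening: 0.0138
```

Run:
```python
from h import *
o=ctrl.observe(); s=ctrl.snapshot("scene");cv2.imwrite("pics/s14.png",cv2.resize(s[150:360,180:440],None,fx=3,fy=3))
cv2.imwrite("pics/w14.png",cv2.resize(ctrl.snapshot("wrist")[0:330,150:490],None,fx=1.8,fy=1.8))
print(o["eef_pos"],o["opening"],o["contact_force"],ctrl.observe()["eef_pos"])
```

```text
[0.46280061 0.28255774 0.08836868] 0.013798059821102108 [-3.82206751 -7.28634086  1.84134969] [0.46282928 0.28255419 0.08839366]
```

View pics/s14.png

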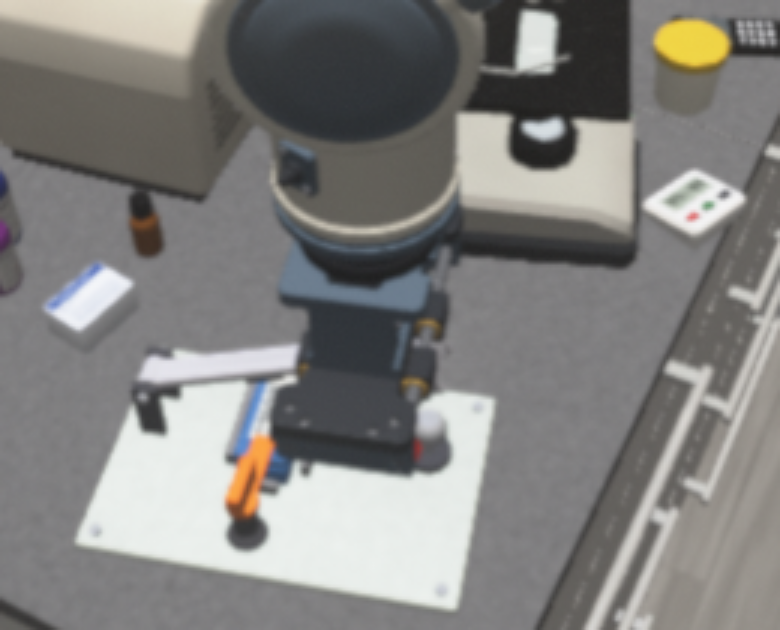

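View pics/w14.png

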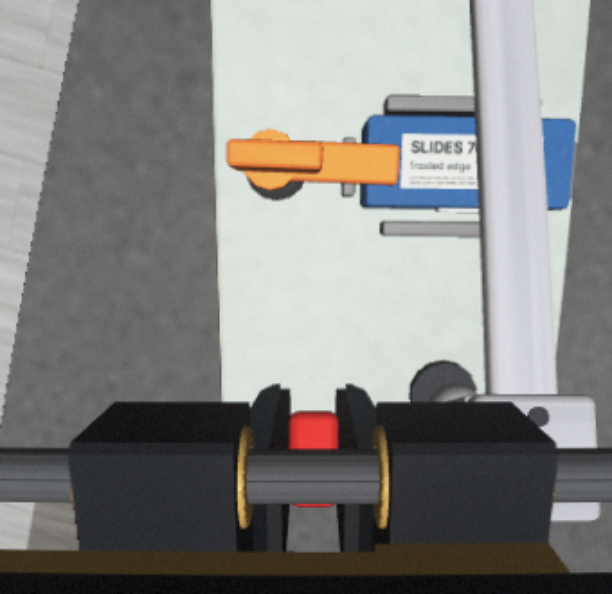

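```bash
python3 -c "
from workcell import ctrl
print(ctrl.observe()['joint_vel'].round(4)); print(ctrl.sign_off())"
```

```text
[ 0.0012 -0.0007 -0.0014  0.0001  0.0006  0.002 ]
the job is handed in; nothing more can be done
None
```

I carried out every step and handed the job in at about 15 s of the 48 s allowed. The arm was still gripping the red tab and holding the bar up; no verdict was reported.

- **Turn button:** I gripped its finger grip and turned it from about 0.35 rad to about 1.37 rad. The pictures show it squarely across the end of the box.
- **Latch:** I gripped the tab across its 14 mm side and drew it about 12 mm. The pull was about 6 N, which fits the spring.
- **Bar:** I lifted it along its hinge arc. The tool rose 72 mm, which puts the bar at about 0.37 rad. The last pictures show the ball uncovered, the fingers still closed on the tab (opening 13.8 mm) and the arm still.
- **Surroundings:** The box lies in its cradle and the bystanders look unmoved. I did not measure either after the lift.

**Checks that disagreed:**
- **Finger length:** The real fingertips end about 36 mm short of the stated TCP. My first try at gripping the button closed on nothing above it, without contact. I measured the offset in the wrist camera and allowed for it after that.
- **Carrier position:** The fixed and wrist cameras differed by about 3 mm, so I used their mean.

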